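# Try the spring of the wide slot flap

## Task

Check that the spring of the wider of the two slot flaps still works: with the fingertips press that flap gently down into its box until its free edge has dropped about two centimetres (never more than three and a half), keep it down for about a second, then let the spring lift it shut and withdraw upwards, finishing with the fingers at least ten centimetres above the box. Grip nothing, and do not touch the box with the narrow flap or any of the loose spares (flyball arm, collar, oiler cup, cotter lever).

Things in the scene. Friction and masses are not known exactly. Their poses are not given: they have to be found in the camera images.
- wide_box: Fixed iron box, 110 (x) by 120 (y) by 65 mm high, origin at the centre of its underside, z up. A rim round one slot, covered by the WIDE flap. Hinge: dark bar along y at x = +45 mm, 63 mm up; the flap's free edge, with a bead 2 mm proud, is at x = -35 mm. Flap: 80 mm from hinge to free edge, 90 mm wide, 4 mm thick, level and flush with the rim when shut, 3 mm gap round it.
- wide_flap (a joint): Hinge angle of the wide flap in rad: 0 shut (level), growing as the flap is pressed down into the box, hard stop at 0.6. At 0.25 the free edge is 20 mm down, at 0.45 35 mm. A spring shuts it: 52 mm from the hinge it takes about 3 N to start and 5 N at 0.3 rad; let go, it returns to 0 within a second.
- wide_flap_press (a point): A good spot to press: on the flap's upper face, midway across its width and 52 mm from the hinge line (28 mm short of the free edge), 65 mm above the shelf when shut; it moves with the flap. Its x axis points from the free edge to the hinge, its y axis runs along the hinge.
- narrow_box: Fixed iron box, 110 (x) by 120 (y) by 65 mm high, origin at the centre of its underside, z up. A rim round one slot, covered by the NARROW flap. Hinge: dark bar along y at x = +45 mm, 63 mm up; the flap's free edge, with a bead 2 mm proud, is at x = -35 mm. Same box, but the flap is only 44 mm wide. Leave alone.
- narrow_flap (a joint): Hinge angle of the narrow flap in rad: 0 shut. To be left at 0.
- flyball_arm: Loose bronze flyball arm lying on the shelf beyond the boxes: a 14 mm rod along its y with a 50 mm ball at y = +75 mm and a block 24 by 34 by 50 mm at y = -75 mm; 192 mm overall, origin on the underside at mid length. Leave alone.
- collar: Loose cast-iron collar lying flat to one outer side of the boxes, 80 mm outside, 44 mm bore, 30 mm high, origin at the centre of its underside. Leave alone.
- oiler_cup: Loose brass oiler cup standing between the boxes, 42 mm across, 66 mm high, origin at the centre of its underside. Leave alone.
- cotter_lever: Loose blackened steel cotter lever lying flat to one outer side of the boxes, along its x: hub 36 mm across and 20 mm high at x = -55 mm, flat bar 20 mm wide and 10 mm high to x = +70 mm, origin on the underside. Leave alone.
Things that resemble listed ones, but are neither listed nor needed, are in the scene too. Leave any turquoise or yellow look-alike of the wide_box alone.

How it is judged:
By the outcome, as a careful person would: the job done as asked, in the order asked, and still so for the second after the job is handed in, with the robot touching nothing.
It also fails if it takes over 40 s, if anything falls off the work surface, if the arm or the gripper's body presses on something with over 40 N, if the wrist force passes 120 N, or if a joint passes its speed limit or range.

## Robot

A 6-joint arm with a two-finger parallel gripper is mounted at the origin on the work surface. World frame = base frame: x ahead of the robot, y to its left, z up, the work surface at z = 0. Lengths are in m, angles in rad, forces in N, time in s.
With the tool pointing down it reaches from about 0.225 to 0.875 m from the base axis. Payload 3.4 kg.
Tool frame: the origin (TCP) lies between the finger pads; the fingertips stand 11 mm ahead of it and the grasp point (between the pads) lies 8 mm behind it; z points along the fingers, y is the direction in which the jaws open and shut (so a half turn about z gives the same grasp; the last joint's range is limited). The gripper opens to 85 mm and grips with 20 to 120 N. Pads are 22 mm wide; open, the fingers measure 114 mm over their backs; the gripper's body (76 mm by 85 mm) begins 54 mm behind the grasp point. The pads swing forward as they close: fully open they stand 13 mm farther back than shut.
Start: joints at [-1.464, 0.276, 1.505, -0, 1.361, -0.121], TCP at [0.13, -0.56, 0.242] pointing down, gripper open.
Joint ranges: [-2.89, 2.89], [-0.75, 2.08], [0.22, 2.7], [-1.18, 4.32], [0.11, 2.71], [-2.7, 2.7]. Speed limits (rad/s): [2.57, 2.57, 3.14, 3.14, 3.14, 3.14].

## Interface

Orientations are given as a unit quaternion [w, x, y, z].
In Python, from rig import manip gives the robot as it stands. The module is installed in compiled form; this text tells all that it offers.
- The arm moves only by the tool move_arm, never from a script. Its argument "series" is a list that holds one entry, the list of rows, each a list of 7 numbers: the shift along the world's x, y, z in m, then the turn, a rotation vector about the world's x, y, z in rad, then the finger opening in m, from 0 to 0.0854. A call has 1 to 20 rows; each row shifts and turns the commanded pose from where the row before left it; what a row does not reach is not made up. A row lasts 1/12 s, in which the tool goes at most 41.7 mm and 7.16 degrees, less where a joint would pass 70% of its speed; a pose out of reach is approached as far as the arm can. A call with a gripper value outside its range is refused whole. The fingers move at their own pace and stop on an object; "newtons" is the grip in N (left out, the last holds). Time passes only in rows, so rows that do not move let the fingers close. It gives the time, the measured TCP pose, the force and the opening at its end, in the units of the state.
- manip.get_state(): the state, without advancing time (a new reading comes with each control period).
- manip.get_image(name): name is "side" or "top" or "wrist"; returns a dict with "color" (384x512x3 uint8, red, green, blue), "fx", "fy", "cx", "cy" (pixels), "k1" (the pictures are not rectified: a ray, as slopes to the right and down, at radius r is drawn at 1 + k1 r^2 times it, then the intrinsics apply), "R" (3x3) and "t" (3): a world point X has camera coordinates R X + t; the wrist camera has in their place "tool_from_camera" (4x4, takes a point from camera to tool coordinates, whose origin is the TCP and whose axes are the flange's). Camera axes: x right, y down, z forward; pixel columns grow to the right and rows downward; lengths in m; the calibration is good to about 2 mm. A picture is of the moment at which its call begins: read the wrist's pose just before it. There is no depth.
- manip.sign_off(): hands the job in, once; it reports no verdict.
The state is a dict: "clock": time; "qpos": joint angles; "qd": joint speeds; "effort": joint torques, N m; "position": TCP position; "ee_rot": TCP orientation; "contact_force": force on the tool from outside, world axes, zero at the start; "moment": the same for the moment, N m; "width": finger opening in m.
Only numpy, scipy, OpenCV 4.12 (cv2) and the standard library are available. Lean on these libraries where they do the work, as an engineer would, in place of code of your own. Each camera call takes 0.05 s, during which the arm holds its last target.

## Working session

There is one attempt and no reset: what is moved stays moved. The work goes in short steps, Python scripts to look and compute and a tool call to move; the robot and the scene stay as the last step left them, time stands still between calls to the robot, and variables do not carry over. Pictures are saved under pics/ and viewed, and the job is handed in when it is done.

Besides the shell and the picture viewer there is one more tool, called as name(argument=value, ...) on one line, values as JSON. move_arm: Moves the arm, as the interface text tells. Its arguments: {"type":"object","properties":{"series":{"type":"array"},"newtons":{"type":"number"}},"required":["series"]}

```bash
mkdir -p pics
cat > h.py <<'E'
import numpy as np, cv2
from rig import manip
def K(d): return np.array([[d['fx'],0,d['cx']],[0,d['fy'],d['cy']],[0,0,1.]])
def dist(d): return np.array([d['k1'],0,0,0,0.])
def ray(d,uv):
    p=cv2.undistortPoints(np.array([[uv]],float),K(d),dist(d))[0,0]
    R=np.array(d['R']);t=np.array(d['t'])
    return -R.T@t, R.T@np.array([p[0],p[1],1])
def onplane(d,uv,z):
    o,v=ray(d,uv); return o+v*(z-o[2])/v[2]
def proj(d,X):
    R=np.array(d['R']);t=np.array(d['t'])
    return cv2.projectPoints(np.array(X,float).reshape(-1,1,3),cv2.Rodrigues(R)[0],t,K(d),dist(d))[0].reshape(-1,2)
E
python3 - <<'E'
from h import *
import pickle
s=manip.get_state(); print(s)
o={}
for n in ('side','top','wrist'):
    d=manip.get_image(n); o[n]=d
    cv2.imwrite(f'pics/{n}0.png',d['color'][:,:,::-1])
    print(n,{k:v for k,v in d.items() if k!='color'})
pickle.dump(o,open('o.pkl','wb'))
E
```

```text
{'clock': 0.0, 'qpos': array([-1.46399524e+00,  2.76622085e-01,  1.50614752e+00, -4.03460559e-05,
        1.36068835e+00, -1.20983555e-01]), 'qd': array([-3.09953202e-04,  1.44604262e-03,  4.00103250e-04,  9.95327165e-06,
       -7.44159241e-04, -6.54283576e-04]), 'effort': array([ 7.23277371e-04, -4.16776335e+01, -2.45805162e+01,  8.68836241e-05,
        1.12345006e-02,  2.59879201e-06]), 'position': array([ 0.12978191, -0.55963802,  0.24141851]), 'ee_rot': array([-9.32766767e-04,  9.93520365e-01,  1.13650403e-01, -1.31113744e-05]), 'contact_force': array([-0.53795511, -0.22004698,  0.36601036]), 'moment': array([-0.01478564, -0.03191506, -0.01068538]), 'width': 0.08549875313042324}
side {'fx': 381.847138165422, 'fy': 381.847138165422, 'cx': 252.2015518357877, 'cy': 186.4981324544385, 'k1': -0.11017707447299471, 'R': array([[-0.89324602, -0.44904932, -0.02159285],
       [-0.20503976,  0.44966677, -0.86934371],
       [ 0.40008779, -0.77211042, -0.49373602]]), 't': array([0.49904584, 0.20298378, 0.79150118])}
top {'fx': 441.0407907534016, 'fy': 441.0407907534016, 'cx': 263.1751547517647, 'cy': 188.72105638995333, 'k1': -0.12107723019909439, 'R': array([[ 0.02401577, -0.99967743, -0.00826368],
       [-0.99526087, -0.02312891, -0.09445024],
       [ 0.09422865,  0.01049281, -0.99549529]]), 't': array([-0.05154518,  0.59323401,  1.28007921])}
wrist {'fx': 264.48237533000724, 'fy': 264.48237533000724, 'cx': 260.41573034477904, 'cy': 192.10182351107574, 'k1': 0.008463458610180032, 'tool_from_camera': array([[ 7.93937797e-04, -9.56900974e-01, -2.90413318e-01,
         7.32121244e-02],
       [ 9.99999660e-01,  6.94424878e-04,  4.45715387e-04,
        -2.10557753e-04],
       [-2.24835256e-04, -2.90413573e-01,  9.56901200e-01,
        -1.32239838e-01],
       [ 0.00000000e+00,  0.00000000e+00,  0.00000000e+00,
         1.00000000e+00]])}
```

View pics/top0.png

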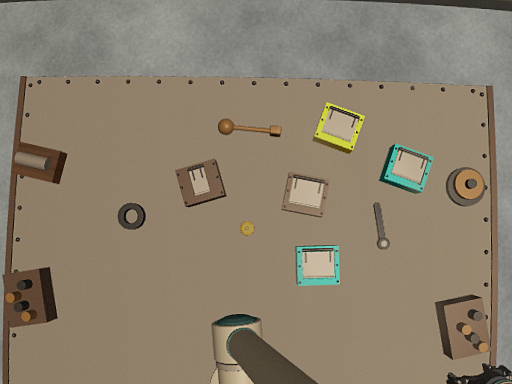

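View pics/side0.png

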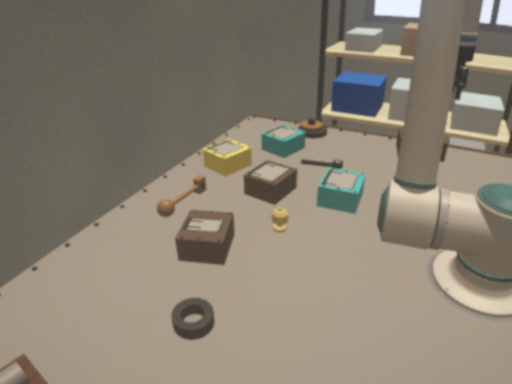

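The top view shows five boxes:
- Brown at (200,183), with a narrow flap.
- Brown at (305,193), with a wide flap.
- Turquoise look-alikes at (318,265) and (407,168).
- A yellow look-alike at (340,127).

The brown box at (305,193) fits wide_box: it is iron-coloured, has the wide flap, and the oiler cup at (247,228) stands between it and the narrow box. I'll confirm this in an enlarged crop.

Run:
```python
import pickle
from h import *
o=pickle.load(open('o.pkl','rb'))
c=o['top']['color'][160:230,165:345,::-1]
cv2.imwrite('pics/crop_top.png',cv2.resize(c,None,fx=4.4,fy=4.4,interpolation=cv2.INTER_CUBIC))
c=o['top']['color'][165:225,275:335,::-1]
cv2.imwrite('pics/crop_top2.png',cv2.resize(c,None,fx=10,fy=10,interpolation=cv2.INTER_CUBIC))
```

```text
(no output)
```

View pics/crop_top.png

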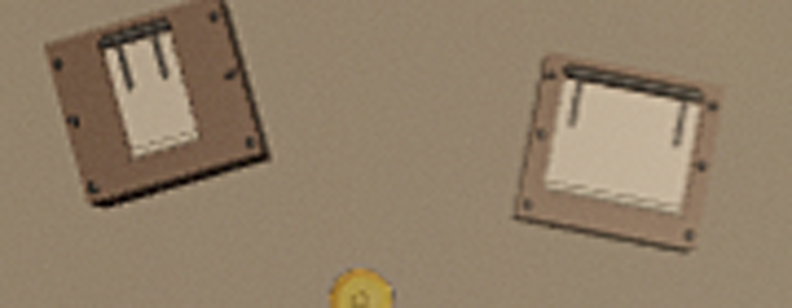

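View pics/crop_top2.png

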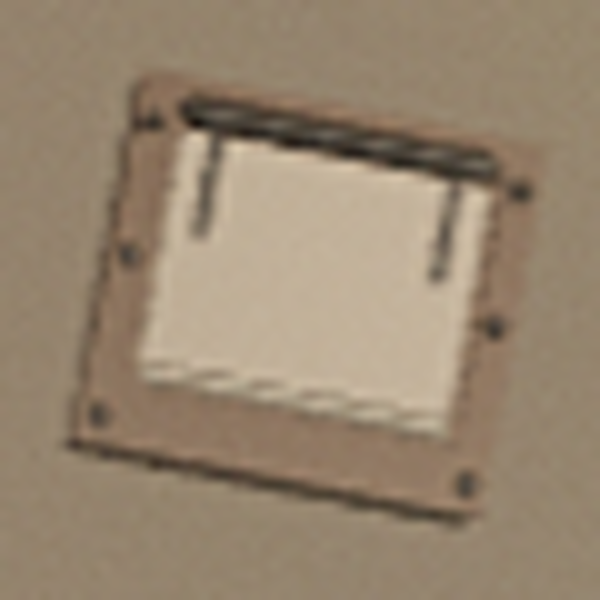

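The crop confirms it. The right-hand brown box has the wide light flap, with its hinge bar at the far side (crop y≈140) and its free edge near the robot (crop y≈405). Next I'll measure it in both views.

Run:
```python
import pickle
from h import *
o=pickle.load(open('o.pkl','rb'))
d=o['top']
uv=lambda a,b:(275+(a+.5)/10-.5,165+(b+.5)/10-.5)
P={k:onplane(d,uv(*v),.065) for k,v in dict(boxTL=(140,78),boxTR=(540,145),boxBR=(470,515),boxBL=(72,440),
  hL=(185,112),hR=(495,165),fTL=(180,130),fTR=(492,185),fBR=(445,435),fBL=(140,378)).items()}
for k,v in P.items(): print(k,v.round(4))
n=np.linalg.norm
print('box',n(P['boxTL']-P['boxTR']),n(P['boxBL']-P['boxBR']),n(P['boxTL']-P['boxBL']),n(P['boxTR']-P['boxBR']))
print('flap w',n(P['fBL']-P['fBR']),'hinge-free',n((P['hL']+P['hR'])/2-(P['fBL']+P['fBR'])/2))
c=sum(P[k] for k in P if k[:3]=='box')/4
for a,b in (('boxBL','boxTL'),('boxBR','boxTR'),('boxTR','boxTL'),('boxBR','boxBL'),('hR','hL'),('fBR','fBL')):
    v=P[b]-P[a]; print(a,b,np.degrees(np.arctan2(v[1],v[0])))
m=o['side']['color'][150:215,235:310,::-1]
cv2.imwrite('pics/crop_side.png',cv2.resize(m,None,fx=8,fy=8,interpolation=cv2.INTER_CUBIC))
print('centre',c)
# predicted side projection
yaw=np.radians(-13)
```

```text
boxTL [ 0.64   -0.1101  0.065 ]
boxTR [ 0.6232 -0.2262  0.065 ]
boxBR [ 0.5159 -0.2072  0.065 ]
boxBL [ 0.5349 -0.0926  0.065 ]
hL [ 0.6304 -0.1233  0.065 ]
hR [ 0.6171 -0.2132  0.065 ]
fTL [ 0.6251 -0.1219  0.065 ]
fTR [ 0.6113 -0.2124  0.065 ]
fBR [ 0.5387 -0.1997  0.065 ]
fBL [ 0.5531 -0.1117  0.065 ]
box 0.11729743696439529 0.1161980320160044 0.10658753420837612 0.10897273109955882
flap w 0.08914131544476217 hinge-free 0.07881977558022193
boxBL boxTL -9.481568289930328
boxBR boxTR -10.04473876881268
boxTR boxTL 81.78129237297068
boxBR boxBL 80.61962295424473
hR hL 81.58722144687584
fBR fBL 80.70319642329463
centre [ 0.57851847 -0.1590228   0.065     ]
```

View pics/crop_side.png

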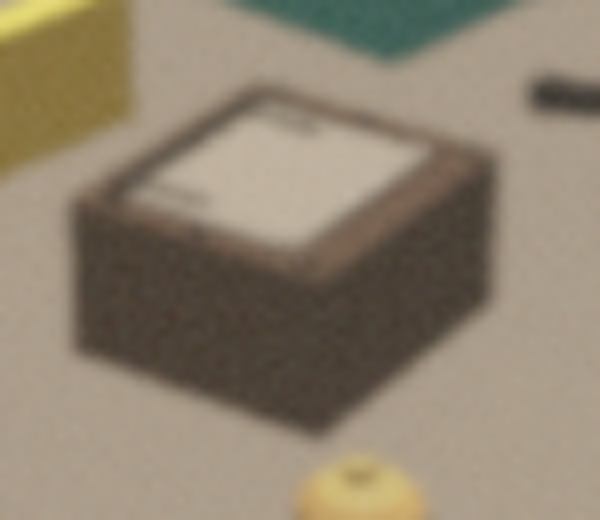

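The sizes agree with the description: box about 108 × 117 mm, flap 89 mm wide, hinge to free edge 79 mm, all at a height of 65 mm. The box yaw is about -9.2°. That puts the press point at about (0.571, -0.158). I'll move above it with the fingers closing and the jaw axis lined up with the hinge.

move_arm(series=[[[0.022,0.0201,-0.001,0,0,-0.0195,0],[0.022,0.0201,-0.001,0,0,-0.0195,0],[0.022,0.0201,-0.001,0,0,-0.0195,0],[0.022,0.0201,-0.001,0,0,-0.0195,0],[0.022,0.0201,-0.001,0,0,-0.0195,0],[0.022,0.0201,-0.001,0,0,-0.0195,0],[0.022,0.0201,-0.001,0,0,-0.0195,0],[0.022,0.0201,-0.001,0,0,-0.0195,0],[0.022,0.0201,-0.001,0,0,-0.0195,0],[0.022,0.0201,-0.001,0,0,-0.0195,0],[0.022,0.0201,-0.001,0,0,-0.0195,0],[0.022,0.0201,-0.001,0,0,-0.0195,0],[0.022,0.0201,-0.001,0,0,-0.0195,0],[0.022,0.0201,-0.001,0,0,-0.0195,0],[0.022,0.0201,-0.001,0,0,-0.0195,0],[0.022,0.0201,-0.001,0,0,-0.0195,0],[0.022,0.0201,-0.001,0,0,-0.0195,0],[0.022,0.0201,-0.001,0,0,-0.0195,0],[0.022,0.0201,-0.001,0,0,-0.0195,0],[0,0,0,0,0,0,0]]], newtons=20)

```text
clock: 1.82
position: [0.5513, -0.1746, 0.2226]
ee_rot: [-0.001, 0.998, -0.07, 0.001]
contact_force: [-1.2, -0.2, -0.6]
width: -0.0
```

Run:
```python
import pickle
from h import *
from scipy.spatial.transform import Rotation as Ro
s=manip.get_state(); d=manip.get_image('wrist')
q=s['ee_rot'];T=np.eye(4);T[:3,:3]=Ro.from_quat([q[1],q[2],q[3],q[0]]).as_matrix();T[:3,3]=s['position']
C=np.linalg.inv(T@d['tool_from_camera']); d['R']=C[:3,:3];d['t']=C[:3,3]
print(s['position'],T[:3,0],s['qpos'],s['contact_force'])
pickle.dump((s,d),open('w1.pkl','wb'))
im=d['color'][:,:,::-1].copy()
cv2.imwrite('pics/w1.png',im)
m=cv2.inRange(cv2.cvtColor(im,cv2.COLOR_BGR2HSV),(0,0,150),(30,90,255))
cv2.imwrite('pics/w1m.png',m)
c=np.array([.5785,-.159]);y=np.radians(-9.2);R=np.array([[np.cos(y),-np.sin(y)],[np.sin(y),np.cos(y)]])
for p in [(55,60),(55,-60),(-55,-60),(-55,60),(-35,45),(-35,-45),(45,45),(45,-45),(-7,0)]:
    w=c+R@np.array(p)/1000; print(p,w.round(4),proj(d,[*w,.065])[0].round(1))
```

```text
[ 0.55131055 -0.17462451  0.22262607] [ 0.99030417 -0.13890313  0.00189195] [-0.42911478  0.29159299  1.53197939  0.00347626  1.31705076  1.28016171] [-1.21259096 -0.15641006 -0.63525237]
(55, 60) [ 0.6424 -0.1086] [185.7 104.1]
(55, -60) [ 0.6232 -0.227 ] [300.9 106.8]
(-55, -60) [ 0.5146 -0.2094] [294.6 206.2]
(-55, 60) [ 0.5338 -0.091 ] [191.4 204. ]
(-35, 45) [ 0.5511 -0.109 ] [203.6 187.7]
(-35, -45) [ 0.5368 -0.1978] [282.5 189.4]
(45, 45) [ 0.6301 -0.1218] [200.5 114.5]
(45, -45) [ 0.6157 -0.2106] [286.  116.5]
(-7, 0) [ 0.5716 -0.1579] [243.2 164.3]
```

View pics/w1.png

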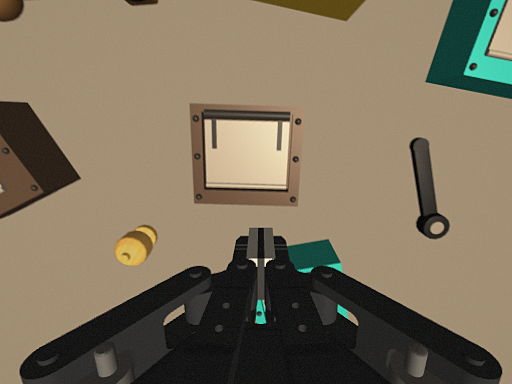

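The wrist view shows the same box with its top corners at (191,104), (303,108), (297,206) and (194,203). That is within about 3 px of what I predicted (about 3 mm towards -y), so the target becomes (0.570, -0.159). I'll shift there and come down to 20 mm above the flap.

move_arm(series=[[[0.006,0.005,-0.02,0,0,0,0],[0.006,0.005,-0.02,0,0,0,0],[0.006,0.005,-0.02,0,0,0,0],[0,0,-0.02,0,0,0,0],[0,0,-0.02,0,0,0,0],[0,0,-0.02,0,0,0,0],[0,0,-0.005,0,0,0,0],[0,0,0,0,0,0,0],[0,0,0,0,0,0,0],[0,0,0,0,0,0,0]]])

```text
clock: 2.7
position: [0.5666, -0.1641, 0.0997]
ee_rot: [0.001, 0.997, -0.071, 0.001]
contact_force: [0.2, 0.3, 0.1]
width: 0.0001
```

```bash
cat > look.py <<'E'
import sys
from h import *
s=manip.get_state(); print(s['clock'],s['position'],s['ee_rot'],s['contact_force'],s['width'])
n=sys.argv[1]
d=manip.get_image('side'); cv2.imwrite(f'pics/side{n}.png',cv2.resize(d['color'][125:215,220:320,::-1],None,fx=6,fy=6,interpolation=cv2.INTER_CUBIC))
d=manip.get_image('wrist'); cv2.imwrite(f'pics/wr{n}.png',d['color'][:,:,::-1])
E
python3 look.py 2
```

```text
2.7 [ 0.56658189 -0.16405289  0.09972798] [ 5.28607523e-04  9.97441379e-01 -7.14776759e-02  1.16494373e-03] [0.20024645 0.30014892 0.07726452] 0.000128004082050775
```

View pics/side2.png

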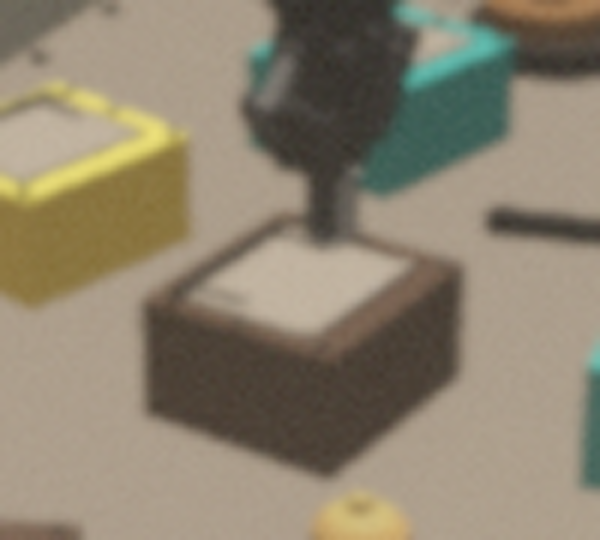

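View pics/wr2.png

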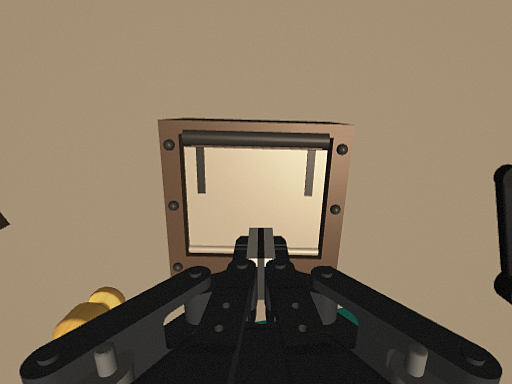

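The side and wrist views agree: the closed fingers are over the flap and about 4–5 mm short in y (wrist: finger at column 261, flap centre at 255). I'll correct that and creep down to contact.

move_arm(series=[[[0.003,0.005,-0.006,0,0,0,0],[0,0,-0.006,0,0,0,0],[0,0,-0.004,0,0,0,0],[0,0,-0.003,0,0,0,0],[0,0,0,0,0,0,0],[0,0,0,0,0,0,0],[0,0,0,0,0,0,0]]])

```text
clock: 3.38
position: [0.5689, -0.1584, 0.0793]
ee_rot: [0.0, 0.997, -0.071, -0.0]
contact_force: [0.4, -0.9, 0.6]
width: -0.0001
```

move_arm(series=[[[0,0,-0.002,0,0,0,0],[0,0,-0.002,0,0,0,0],[0,0,-0.001,0,0,0,0],[0,0,0,0,0,0,0],[0,0,0,0,0,0,0]]])

```text
clock: 3.8
position: [0.5691, -0.1585, 0.0747]
ee_rot: [0.0, 0.997, -0.071, 0.0]
contact_force: [-0.5, 0.1, 1.5]
width: -0.0005
```

move_arm(series=[[[0,0,-0.002,0,0,0,0],[0,0,-0.002,0,0,0,0],[0,0,0,0,0,0,0],[0,0,0,0,0,0,0]]])

```text
clock: 4.13
position: [0.5692, -0.1585, 0.0704]
ee_rot: [0.0, 0.997, -0.071, 0.0]
contact_force: [1.5, -1.3, 2.5]
width: -0.0004
```

move_arm(series=[[[0,0,-0.002,0,0,0,0],[0,0,-0.002,0,0,0,0],[0,0,0,0,0,0,0],[0,0,0,0,0,0,0]]])

```text
clock: 4.47
position: [0.5695, -0.1585, 0.0664]
ee_rot: [0.0, 0.997, -0.071, 0.001]
contact_force: [1.1, -1.1, 4.1]
width: -0.0002
```

```bash
python3 look.py 3
python3 - <<'E'
import cv2
a=cv2.imread('pics/wr3.png')[110:290,150:360]
cv2.imwrite('pics/wr3c.png',cv2.resize(a,None,fx=3,fy=3,interpolation=cv2.INTER_CUBIC))
E
```

```text
4.4667 [ 0.56952303 -0.15852068  0.06644713] [ 2.09507994e-04  9.97451638e-01 -7.13422616e-02  6.83560050e-04] [ 1.14395278 -1.13921565  4.13751666] -0.00019821682846568378
```

View pics/side3.png

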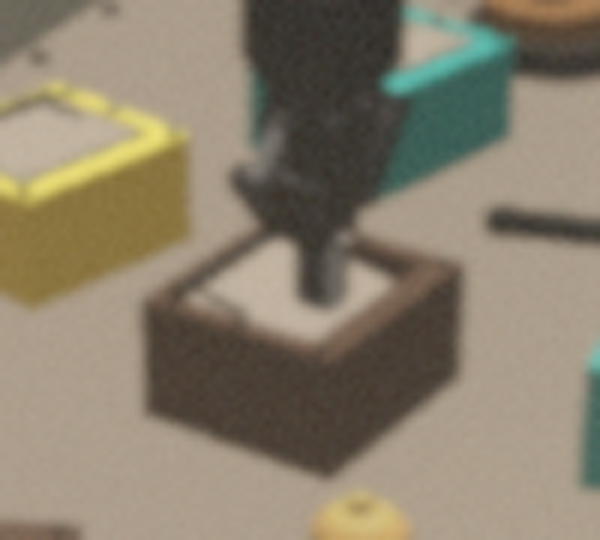

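View pics/wr3c.png

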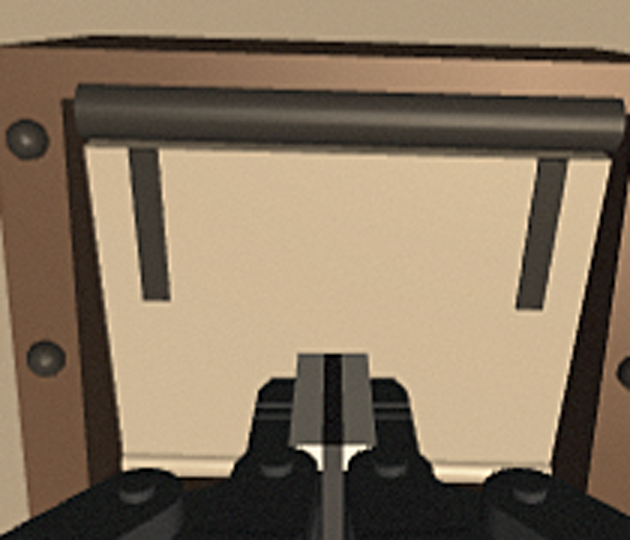

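The flap is visibly down in both views. I'll measure its angle from the bead ends, at wrist pixels of about (191,263) and (334,267).

```bash
cat > ang.py <<'E'
import sys
from h import *
from scipy.spatial.transform import Rotation as Ro
def wr(s,d):
    q=s['ee_rot'];T=np.eye(4);T[:3,:3]=Ro.from_quat([q[1],q[2],q[3],q[0]]).as_matrix();T[:3,3]=s['position']
    C=np.linalg.inv(T@d['tool_from_camera']); d['R']=C[:3,:3];d['t']=C[:3,3]; return d
c=np.array([.5785,-.1605]);y=np.radians(-9.2);R=np.array([[np.cos(y),-np.sin(y)],[np.sin(y),np.cos(y)]])
def pt(a,l,w):  # flap upper face, l from hinge, w across
    p=c+R@np.array([.045-l*np.cos(a)-.002*np.sin(a),w]); return [*p,.063-l*np.sin(a)+.002*np.cos(a)]
E
python3 - <<'E'
from ang import *
s=manip.get_state(); d=wr(s,manip.get_image('wrist'))
for a in (0,.1,.15,.2,.25,.3,.35):
    print(a,*[proj(d,pt(a,.08,w))[0].round(1) for w in (.045,-.045)])
print(proj(d,[pt(0,0,.045),pt(0,0,-.045)]).round(1))
E
```

```text
0 [184.1 285.4] [336.2 287.7]
0.1 [187.7 277. ] [332.7 279.3]
0.15 [189.3 272.7] [331.1 274.9]
0.2 [190.8 268.3] [329.6 270.5]
0.25 [192.2 263.9] [328.2 266.1]
0.3 [193.6 259.5] [327.  261.6]
0.35 [194.8 255. ] [325.8 257.1]
[[173.9 149.4]
 [352.2 152.8]]
```

Run:
```python
import cv2,numpy as np
a=cv2.imread('pics/wr3.png')
L=cv2.resize(a[240:285,175:235],None,fx=8,fy=8,interpolation=cv2.INTER_CUBIC)
R=cv2.resize(a[240:285,290:350],None,fx=8,fy=8,interpolation=cv2.INTER_CUBIC)
cv2.imwrite('pics/wr3e.png',np.vstack([L,R])[:, :])
from ang import *
s=manip.get_state(); d=wr(s,manip.get_image('wrist'))
def pb(a,l,w,h):
    p=c+R2@np.array([.045-l*np.cos(a)-h*np.sin(a),w]); return [*p,.063-l*np.sin(a)+h*np.cos(a)]
R2=np.array([[np.cos(y),-np.sin(y)],[np.sin(y),np.cos(y)]])
for a in (.1,.15,.2,.25,.3):
    print(a,[proj(d,pb(a,l,w,h))[0].round(1).tolist() for l,h in ((.08,.004),(.08,.002),(.075,.004)) for w in (.045,-.045)])
```

```text
0.1 [[186.8, 279.2], [333.5, 281.5], [187.6, 277.0], [332.7, 279.3], [186.1, 272.6], [334.5, 274.9]]
0.15 [[188.5, 274.9], [331.9, 277.2], [189.3, 272.7], [331.1, 274.9], [187.7, 268.7], [332.9, 271.0]]
0.2 [[190.0, 270.6], [330.3, 272.8], [190.8, 268.3], [329.6, 270.5], [189.2, 264.7], [331.4, 267.0]]
0.25 [[191.5, 266.2], [328.9, 268.4], [192.2, 263.9], [328.2, 266.1], [190.6, 260.7], [330.1, 262.9]]
0.3 [[192.9, 261.8], [327.6, 263.9], [193.6, 259.5], [327.0, 261.6], [192.0, 256.6], [328.8, 258.8]]
```

View pics/wr3e.png

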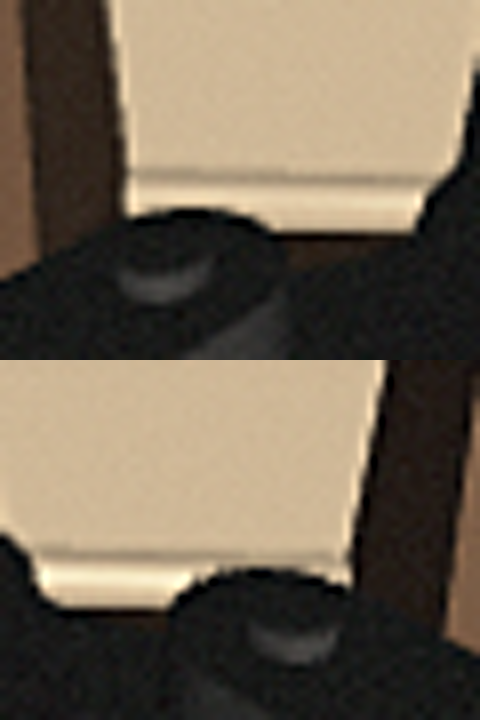

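The bead's outer edge is at rows 269–271, which gives an angle of about 0.21 (17 mm down). The tip depth and the 4 N reading fit that. I'll go down another 1.5 mm and hold for about a second.

move_arm(series=[[[0,0,-0.0015,0,0,0,0],[0,0,0,0,0,0,0],[0,0,0,0,0,0,0],[0,0,0,0,0,0,0],[0,0,0,0,0,0,0],[0,0,0,0,0,0,0],[0,0,0,0,0,0,0],[0,0,0,0,0,0,0],[0,0,0,0,0,0,0],[0,0,0,0,0,0,0],[0,0,0,0,0,0,0]]])

```text
clock: 5.58
position: [0.5689, -0.1583, 0.0648]
ee_rot: [0.0, 0.997, -0.071, 0.0]
contact_force: [1.6, 0.1, 4.5]
width: 0.0002
```

Run:
```python
from ang import *
s=manip.get_state(); d=wr(s,manip.get_image('wrist')); print(s['clock'],s['position'],s['contact_force'])
g=d['color'].astype(float).mean(2)
for u in (212,302): print(u,g[255:280,u].round().astype(int).tolist())
R2=R
def pb(a,l,w,h):
    p=c+R2@np.array([.045-l*np.cos(a)-h*np.sin(a),w]); return [*p,.063-l*np.sin(a)+h*np.cos(a)]
for a in (.15,.2,.25,.3):
    A,B=[proj(d,pb(a,.08,w,.004))[0] for w in (.045,-.045)]
    print(a,[float(np.interp(u,[A[0],B[0]],[A[1],B[1]])) for u in (212,302)])
```

```text
5.5833 [ 0.56889653 -0.15828446  0.06484418] [1.57431382 0.07617544 4.50922179]
212 [181, 180, 182, 182, 169, 143, 178, 202, 199, 190, 189, 165, 13, 28, 34, 35, 34, 31, 30, 24, 20, 26, 20, 18, 21]
302 [182, 182, 179, 180, 180, 182, 167, 142, 182, 219, 226, 198, 178, 151, 7, 32, 37, 27, 20, 26, 21, 23, 28, 23, 20]
0.15 [276.0441632495537, 277.47059710289994]
0.2 [271.61663074255586, 273.05184180328746]
0.25 [267.1376842438608, 268.58179292193506]
0.3 [262.61440237344107, 264.06751359384845]
```

The bead edge is now at rows 266.5 and 268.5, an angle of about 0.25, so the free edge is down 20 mm. The flap has been held for about 1 s. Now I'll let it rise gently and withdraw upwards.

move_arm(series=[[[0,0,0,0,0,0,0],[0,0,-0.0,0,0,0,0],[0,0,0.004,0,0,0,0],[0,0,0.005,0,0,0,0],[0,0,0.006,0,0,0,0],[0,0,0.008,0,0,0,0],[0,0,0.012,0,0,0,0],[0,0,0.018,0,0,0,0],[0,0,0.02,0,0,0,0],[0,0,0.025,0,0,0,0],[0,0,0.025,0,0,0,0],[0,0,0.02,0,0,0,0],[0,0,0.015,0,0,0,0],[0,0,0.01,0,0,0,0],[0,0,0,0,0,0,0],[0,0,0,0,0,0,0],[0,0,0,0,0,0,0],[0,0,0,0,0,0,0]]])

```text
clock: 7.13
position: [0.568, -0.1579, 0.2313]
ee_rot: [-0.0, 0.997, -0.071, -0.002]
contact_force: [0.4, -0.1, -0.5]
width: 0.0001
```

```bash
python3 look.py 4;python3 - <<'E'
import cv2
a=cv2.imread('pics/wr4.png')[80:260,150:360]
cv2.imwrite('pics/wr4c.png',cv2.resize(a,None,fx=3,fy=3,interpolation=cv2.INTER_CUBIC))
E
```

```text
7.1333 [ 0.56795881 -0.15791043  0.23129197] [-4.63833527e-04  9.97456126e-01 -7.12642430e-02 -1.57108045e-03] [ 0.39728071 -0.05647753 -0.51350033] 0.00012753337045044402
```

View pics/wr4c.png

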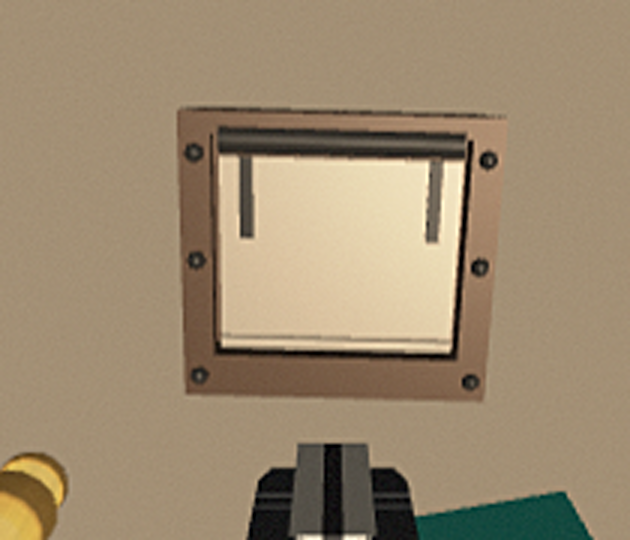

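View pics/side4.png

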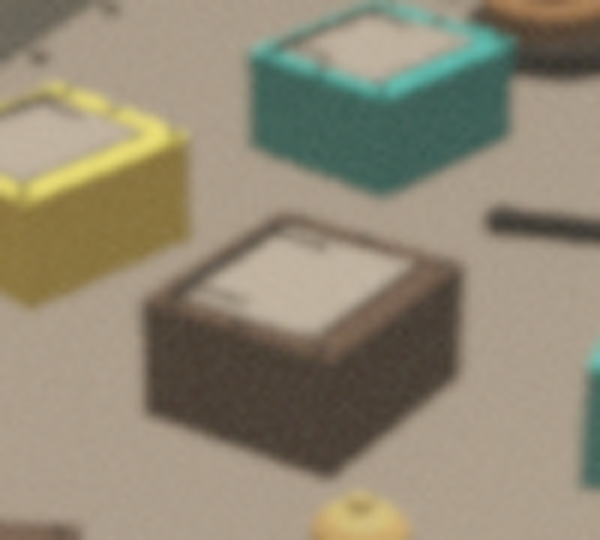

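Both views show the flap shut and level, the same as before pressing, and the neighbours look unmoved. The fingertips are about 155 mm above the box. I'll let it settle briefly, measure the angle once more and hand in.

move_arm(series=[[[0,0,0,0,0,0,0],[0,0,0,0,0,0,0],[0,0,0,0,0,0,0],[0,0,0,0,0,0,0],[0,0,0,0,0,0,0]]])

```text
clock: 7.65
position: [0.5688, -0.1583, 0.2328]
ee_rot: [0.0, 0.997, -0.071, -0.0]
contact_force: [0.3, 0.2, 1.0]
width: 0.0003
```

Run:
```python
from ang import *
s=manip.get_state(); d=wr(s,manip.get_image('wrist')); print(s['clock'],s['position'],s['contact_force'],abs(s['qd']).max())
g=d['color'].astype(float).mean(2)
for u in (235,290): print(u,g[185:205,u].round().astype(int).tolist())
def pb(a,l,w,h):
    p=c+R@np.array([.045-l*np.cos(a)-h*np.sin(a),w]); return [*p,.063-l*np.sin(a)+h*np.cos(a)]
for a in (0,.1,.25):
    A,B=[proj(d,pb(a,.08,w,.004))[0] for w in (.045,-.045)]
    print(a,[float(np.interp(u,[A[0],B[0]],[A[1],B[1]])) for u in (235,290)])
print(manip.sign_off())
```

```text
7.65 [ 0.56884971 -0.15828901  0.23281828] [0.30975846 0.18726329 0.96189098] 0.0026533585189711254
235 [185, 184, 183, 181, 185, 186, 176, 144, 151, 191, 183, 133, 21, 25, 67, 94, 88, 90, 89, 87]
290 [202, 201, 201, 202, 200, 202, 199, 204, 180, 132, 197, 221, 146, 80, 6, 56, 96, 106, 103, 105]
0 [198.01883217021148, 198.98253381322192]
0.1 [195.95271086837707, 196.91895996513165]
0.25 [191.91666598493597, 192.88789742778957]
the job is handed in; nothing more can be done
None
```

The spring on the wide flap works. With closed fingertips I pressed the flap on the brown wide box until its free edge was about 20 mm down. I held it for about a second and released it, and the spring brought it back to shut.

- **Press:** The wrist camera put the hinge angle at about 0.25 rad (20 mm) at the deepest point. The push-back was about 4.5 N. I gripped nothing and used none of the turquoise or yellow look-alikes.
- **Shut again:** The side view looks the same as before pressing. In the last wrist image the free edge was 1–1.5 pixels (about 1–1.5 mm) from where a fully shut flap was predicted. That would read as roughly 0.05 rad, but it is within the 2 mm calibration error and I take it as shut.
- **Clearance:** The fingers finished about 155 mm above the box, with the arm still and the job handed in at 7.65 s. The final force reading was within sensor noise (about 1 N).
- **Other objects:** The neighbouring boxes, oiler cup and cotter lever looked unmoved where the last views showed them. The narrow box, flyball arm and collar were not imaged again, but the arm went nowhere near them.

One disagreement along the way: an early estimate of the flap angle from its apparent width differed from the one based on its edge. I traced this to reading the inner side of the bead, and the two agreed once corrected.

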